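# Slide the doll's dresser into its gap

### The arm

A 6-joint arm with a two-finger parallel gripper is mounted at the origin on the work surface. World frame = base frame: x ahead of the robot, y to its left, z up, the work surface at z = 0. Lengths are in m, angles in degrees, forces in N, time in s.
With the tool pointing down it reaches from about 0.325 to 0.85 m from the base axis. Payload 15.5 kg.
Tool frame: the origin (TCP) lies midway between the tips of the shut fingers; the grasp point (between the pads) lies 19 mm behind it; z points along the fingers, y is the line along which they close (so a half turn about z gives the same grasp; the last joint's range is limited). The gripper opens to 91 mm and grips with 3 to 60 N. Pads are 32 mm wide; open, the fingers measure 118 mm over their backs; the gripper's body (76 mm by 178 mm) begins 60 mm behind the grasp point.
Start: joints at [-71.133, 28.281, 77.091, -0, 74.628, -5.472], TCP at [0.258, -0.569, 0.214] pointing down, gripper open.
Joint ranges: [-166.48, 166.48], [-47.26, 123.95], [12.59, 153.08], [-70.14, 250.14], [6.76, 159.57], [-176.63, 176.63]. Speed limits (degrees/s): [108.29, 108.29, 147.25, 172.46, 172.46, 172.46].

### API

Orientations are given as a 3x3 rotation matrix whose columns are the frame's x, y, z axes.
In Python, from bench import ctrl gives the robot as it stands. The module is installed in compiled form; this text tells all that it offers. Calls block until the motion is done:
- ctrl.goto(position, orientation): joint-space move of the TCP to a pose.
- ctrl.move_l(position, vel=0.15, ori=None, contact_N=None): straight line of the TCP; ori=None keeps the orientation; vel is the mean speed in m/s. With contact_N (N) it stops when the force on the tool has changed by that much, and returns True; else False.
- ctrl.movej(angles): joint-space move.
- ctrl.command_gripper(opening): opening from 0.0 (shut) to 1.0 (fully open); the grip force is fixed at half the most; returns when the fingers have stopped.
- ctrl.sleep(seconds).
- ctrl.ik(position, orientation): joint angles nearest the present ones, or None.
- ctrl.read_camera(name): name is "side" or "top"; returns the picture (400x640x3 uint8, blue, green, red); there is no depth.
- ctrl.camera_params(name): a dict with "fx", "fy", "cx", "cy" (pixels), "D" ([k1, k2, p1, p2, k3] as OpenCV has them; the pictures are not rectified), "pose" (4x4, takes a point from camera to world coordinates). Camera axes: x right, y up, looking along -z (the intrinsics and any distortion apply to the point x, -y, -z); pixel columns grow to the right and rows downward; lengths in m; the calibration is good to about 2 mm. A picture is of the moment at which its call begins. camera_params takes no time and is no camera call.
A pose or a line that the arm cannot do raises ctrl.MotionError and nothing moves.
- ctrl.sign_off(): hands the job in; it is judged then, once.
Readings, each from a call of its own:
- ctrl.current_t(): time.
- ctrl.current_q(): joint angles.
- ctrl.current_dq(): joint speeds.
- ctrl.current_effort(): joint torques, N m.
- ctrl.current_tool_pos(): TCP position.
- ctrl.current_eef_rot(): TCP orientation.
- ctrl.current_contact_force(): force on the tool from outside, world axes, zero at the start.
- ctrl.current_wrist_torque(): the same for the moment, N m.
- ctrl.current_grip_width(): opening from 0.0 (shut) to 1.0 (fully open).
- ctrl.current_grasp_force(): force on a finger pad.
Only numpy, scipy, OpenCV 4.12 (cv2) and the standard library are available. Lean on these libraries where they do the work, as an engineer would, in place of code of your own. Each camera call takes 0.05 s, during which the arm holds its last target. There are 200 camera calls.

### The job

The black dog has been left standing in the dresser's place, the gap between the orange crib and the white bookcase. Stand the dog upright in the middle of its round cork mat, and slide the grey dresser along the table into the gap, drawers facing the open side of the room, until its back is flat against the yellow wall. Keep the dresser on its feet, do not shift the crib or the bookcase, and leave everything else where it is.

Things in the scene. Friction and masses are not known exactly. Their poses are not given: they have to be found in the camera images.
- room: fixed low yellow three-sided doll's-room wall, 91 mm high, back wall 512 mm long. Origin: at table level on the back wall's inner face, halfway along. +x goes through the wall away from the robot (inside is at negative x), +y along it to the robot's left, +z up. Return walls 12 mm thick at y = -250 and +250 mm reach to x = -100 mm. Place and yaw vary
- dresser: grey wooden doll's dresser, loose, 0.25 to 0.5 kg: smooth closed box 90 mm deep (x), 120 mm wide (y), 100 mm high, dark plinth inset 3 mm (lowest 12 mm). Too big to grasp; push it. Origin: centre of its underside; -x drawer front, +x back, +z up. Starts on the left or right of the open area before the row, yaw up to 0.35 rad either way
- dresser_front (a point): middle of the dresser's drawer front, 45 mm to -x of the dresser's origin and 50 mm up
- dog: black wooden dog, loose, 0.09 kg, standing. Its trunk is a block 34 mm wide (y), x = -35 to +43 mm, 40 to 76 mm up, to be gripped across from above; the head, at -x, reaches 101 mm up and x = -66 mm, the tail 94 mm up and x = +56 mm. Origin: between its feet, at their undersides. Starts upright in the gap's mouth, nose towards the robot, within 0.3 rad of the room's -x
- mat: round cork dog mat, 180 mm across and 5 mm thick, fixed flat on the table far out on the left or the right. Origin: centre of its underside
- crib: orange plastic doll's crib, loose, 0.4 kg, 90 mm deep (x) by 150 mm wide (y) by 90 mm high, back against the wall, beside the gap, left or right of it. Origin: centre of its underside; +x to its back. The sides that face the gap are plain flat panels
- bookcase: low white open-fronted doll's bookcase with coloured books, loose, 0.5 kg, 90 mm deep (x) by 150 mm wide (y) by 90 mm high, back against the wall, on the other side of the gap. Origin: centre of its underside; +x to its back. The gap between crib and bookcase is 125 to 130 mm wide, for the 120 mm dresser
- lunchbox: silver aluminium toy lunchbox with a spring clip, lying flat, loose, 130 mm (x) by 85 mm (y) by 50 mm high, with a black handle reaching to x = -83 mm. Origin: centre of its underside. It lies across the open area from the dresser. To be left where it is
- teapot: white ceramic toy teapot, loose, 83 mm high, body 88 mm across, 70 mm from its axis to the spout's tip (+y) and 66 mm to the handle (-y). Origin: centre of its underside. To be left where it is
- telephone: red plastic toy telephone, loose, 85 mm (x) by 134 mm (y, over the handset) by 70 mm high. Origin: centre of its underside. It stands on the side where the mat is not. To be left where it is
- stool: yellow round doll's stool with four wooden legs, loose, 68 mm across and 56 mm high. Origin: centre of its underside. To be left where it is
Mind the look-alikes: they are no part of the job. Of the things that look like the dog, take the one that is farthest from the robot's base at the start.

How it is judged (in metres and radians):
On the way, in this order (a step that is already met when the one before it is completed fails the run):
1. the dog is out of the gap: more than 150 mm in front of the wall, or 200 mm from the wall's middle ((x of dog in the frame of room below -0.15 m or horizontal distance between dog and room above 0.2 m)), for 0.2 s.
2. the dresser is in the gap with its back at the wall (x of dresser in the frame of room above -0.05 m and y of dresser in the frame of room between -0.02 and 0.02 m), for 0.2 s.
At the end, for the whole second after the job is handed in: Dresser upright at rest in the gap, drawers out, back within 5 mm of the wall, turned under 0.07 rad; dog upright at rest on the mat, within 45 mm of its centre; crib and bookcase within 8 mm of where they started, lunchbox, teapot, telephone and stool within 12 mm (all of step 2 and x of dresser_front in the frame of room below -0.08 m and angle between the x axis of dresser and the x axis of room, either way round below 0.07 rad and angle between dresser's own z axis and vertical below 0.05 rad and linear speed of each of dresser, dog below 0.01 m/s and horizontal distance between dog and mat below 0.045 m and angle between dog's own z axis and vertical below 0.1 rad and height (world z) of dog between 0.002 and 0.012 m and distance of each of crib, bookcase from where it was at the start of the episode below 0.008 m and distance of each of lunchbox, teapot, telephone, stool from where it was at the start of the episode below 0.012 m); the robot touches nothing.
It fails at once if the crib or the bookcase is shifted by more than 8 mm or tilted (distance of any of crib, bookcase from where it was at the start of the episode above 0.008 m or angle between any of crib, bookcase's own z axis and vertical above 0.1 rad).
It fails at once if the lunchbox, teapot, telephone or stool is moved by more than 12 mm (distance of any of lunchbox, teapot, telephone, stool from where it was at the start of the episode above 0.012 m).
It fails at once if the dresser is tipped by more than 0.2 rad or lifted off the table (angle between dresser's own z axis and vertical above 0.2 rad or height (world z) of dresser above 0.02 m).
It also fails if it takes over 70 s, if anything falls off the work surface, if the arm or the gripper's body presses on something with over 40 N, if the wrist force passes 120 N, or if a joint passes its speed limit or range.

## Working session

There is one attempt and no reset: what is moved stays moved. The work goes in short steps, each a Python script; the robot and the scene stay as the last script left them, time stands still between calls to the robot, and variables do not carry over. Pictures are saved under pics/ and viewed, at most 10 in all, crops included, and the job is handed in when it is done.

```bash
mkdir -p pics
python3 - <<'E'
from bench import ctrl
import cv2,numpy as np
for n in("side","top"):
    cv2.imwrite(f"pics/{n}0.png",ctrl.read_camera(n)); p=ctrl.camera_params(n)
    print(n,{k:(np.round(v,4).tolist() if k!='x' else v) for k,v in p.items()})
print(ctrl.current_t(),ctrl.current_eef_rot())
E
```

```text
side {'fx': 515.1882, 'fy': 515.1882, 'cx': 319.4932, 'cy': 205.1592, 'D': [0.0467, 0.0, 0.0, 0.0, 0.0], 'pose': [[0.9747, 0.0874, -0.2059, 0.1921], [-0.2224, 0.4783, -0.8496, -1.3832], [0.0242, 0.8739, 0.4856, 0.8746], [0.0, 0.0, 0.0, 1.0]]}
top {'fx': 371.9349, 'fy': 371.9349, 'cx': 318.5467, 'cy': 197.958, 'D': [0.0024, 0.0, 0.0, 0.0, 0.0], 'pose': [[-0.0055, 0.9992, -0.0396, 0.4887], [-0.9994, -0.0042, 0.035, 0.0159], [0.0348, 0.0398, 0.9986, 1.0222], [0.0, 0.0, 0.0, 1.0]]}
0.1 [[ 9.11137358e-01  4.12102645e-01 -3.52100194e-04]
 [ 4.12102782e-01 -9.11136779e-01  1.03243417e-03]
 [ 1.04657416e-04 -1.08579081e-03 -9.99999405e-01]]
```

View pics/top0.png

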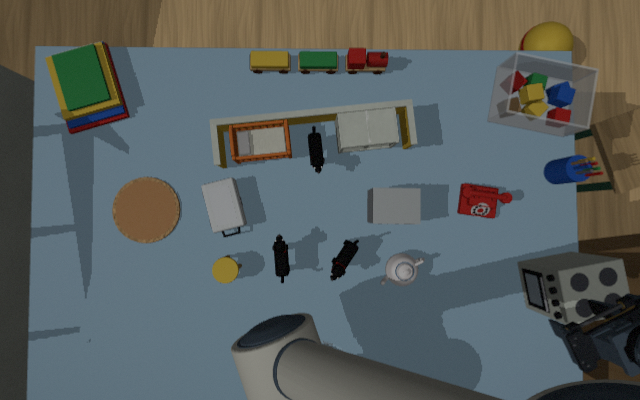

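View pics/side0.png

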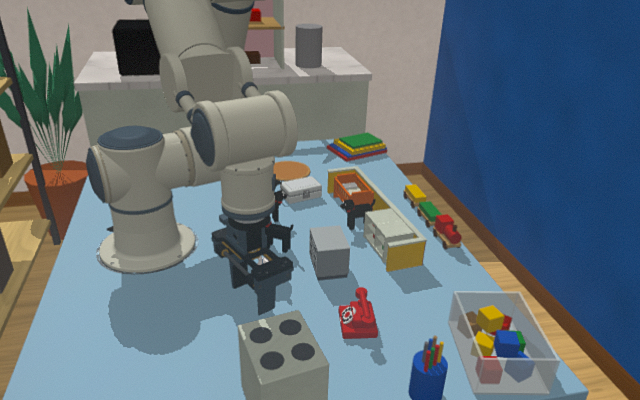

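The top view shows three dog look-alikes: (316,148) in the gap, (282,258), and (344,258). The one at (316,148) is farthest from the base and stands between the crib (262,140) and the bookcase (368,130), so it is my choice. The dresser is at (395,205), the mat at (146,210), the lunchbox at (224,205), the phone at (480,200), the teapot at (402,268) and the stool at (226,269). I'll check with one close crop.

```bash
cat > h.py <<'E'
from bench import ctrl
import cv2,numpy as np
def cam(n):
    p=ctrl.camera_params(n);K=np.array([[p["fx"],0,p["cx"]],[0,p["fy"],p["cy"]],[0,0,1]]);return K,np.array(p["D"]),np.array(p["pose"])
def px2w(n,u,v,z):
    K,D,T=cam(n);a=cv2.undistortPoints(np.array([[[u,v]]],float),K,D)[0,0]
    d=T[:3,:3]@[a[0],-a[1],-1];return T[:3,3]+d*(z-T[2,3])/d[2]
def w2px(n,P):
    K,D,T=cam(n);c=(np.atleast_2d(P)-T[:3,3])@T[:3,:3]*[1,-1,-1]
    return cv2.projectPoints(c,np.zeros(3),np.zeros(3),K,D)[0][:,0]
def crop(img,x0,y0,x1,y1,s,f):
    cv2.imwrite(f,cv2.resize(img[y0:y1,x0:x1],None,fx=s,fy=s,interpolation=cv2.INTER_CUBIC))
E
python3 - <<'E'
from h import *
i=cv2.imread("pics/top0.png");crop(i,200,90,430,235,3.4,"pics/c1.png")
h=cv2.cvtColor(i,cv2.COLOR_BGR2HSV)
m=((h[...,0]>5)&(h[...,0]<20)&(h[...,1]>80)&(h[...,2]>80)).astype(np.uint8);m[:,:100]=0;m[:,195:]=0;m[:150]=0;m[260:]=0
(x,y),r=cv2.minEnclosingCircle(cv2.findNonZero(m));mo=cv2.moments(m,True);print(x,y,r,mo["m10"]/mo["m00"],mo["m01"]/mo["m00"],px2w("top",x,y,.005))
E
```

```text
145.5 209.0 33.55974578857422 145.7247437774524 209.61639824304538 [0.50128207 0.44629079 0.005     ]
```

View pics/c1.png

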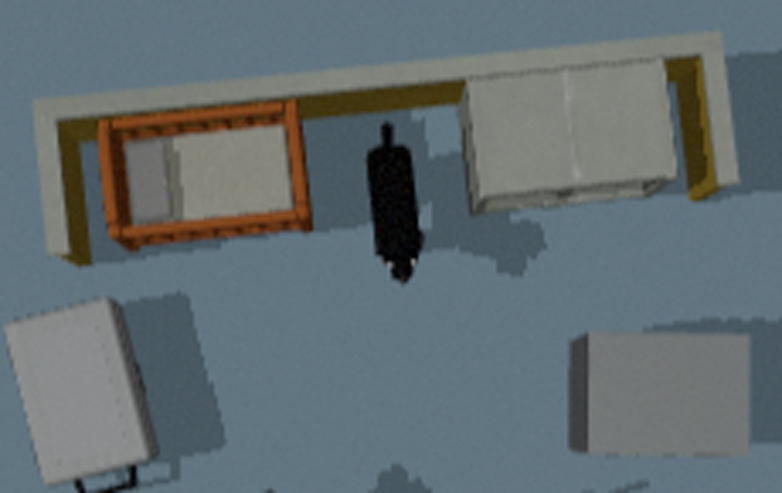

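The crop confirms the dog: nose down towards the robot, tail at (387,123), nose at (402,282) in crop pixels, sitting between the crib's panel and the bookcase's end. Now I'll turn these pixels into positions.

Run:
```python
from h import *
def c(x,y,z): return px2w("top",200+x/3.4-.35,90+y/3.4-.35,z)[:2]
def ln(n,a,b):
    d=b-a;print(n,a.round(4),b.round(4),"L",np.hypot(*d).round(4),"ang",np.degrees(np.arctan2(d[1],d[0])).round(2))
ln("wall outer",c(720,32,.091),c(33,100,.091))
ln("wall inner",c(706,57,.091),c(57,121,.091))
ln("left ret outer",c(51,257,.091),c(33,100,.091))
ln("right ret outer",c(739,184,.091),c(720,32,.091))
ln("dres L",c(588,455,.1),c(588,333,.1));ln("dres R",c(749,455,.1),c(749,333,.1));ln("dres back",c(749,333,.1),c(588,333,.1))
ln("crib gap side",c(312,230,.09),c(296,100,.09));ln("crib front",c(312,230,.09),c(119,247,.09))
ln("book gap side",c(472,211,.09),c(460,80,.09));ln("book front",c(676,181,.09),c(472,211,.09))
ln("book right",c(676,181,.09),c(661,57,.09))
ln("dog",c(402,282,.085),c(387,123,.09))
ln("dog trunk tail end",c(412,147,.076),c(368,147,.076))
ln("dog sidesL",c(379,252,.076),c(369,160,.076));ln("dog sidesR",c(421,235,.076),c(412,160,.076))
ln("lunch",c(157,458,.05),c(114,300,.05));ln("lunchL",c(47,485,.05),c(5,325,.05))
print("mat",px2w("top",145.6,209.3,.005))
for n,u,v,z in[("tea",402,268,.06),("phone",478,201,.04),("stool",226,269,.056),("dogB",282,258,.07),("dogC",344,258,.07)]:print(n,px2w("top",u,v,z).round(3))
```

```text
wall outer [ 0.7776 -0.2556] [0.7244 0.2555] L 0.5139 ang 95.95
wall inner [ 0.7586 -0.2447] [0.7088 0.238 ] L 0.4852 ang 95.89
left ret outer [0.6083 0.2418] [0.7244 0.2555] L 0.1168 ang 6.75
right ret outer [ 0.6626 -0.2682] [ 0.7776 -0.2556] L 0.1157 ang 6.25
dres L [ 0.4612 -0.1506] [ 0.5507 -0.1517] L 0.0895 ang -0.65
dres R [ 0.4604 -0.2697] [ 0.5503 -0.2711] L 0.0899 ang -0.95
dres back [ 0.5503 -0.2711] [ 0.5507 -0.1517] L 0.1195 ang 89.82
crib gap side [0.6283 0.0509] [0.7253 0.0625] L 0.0977 ang 6.81
crib front [0.6283 0.0509] [0.6158 0.1926] L 0.1422 ang 95.05
book gap side [ 0.6425 -0.0678] [ 0.7407 -0.0596] L 0.0986 ang 4.78
book front [ 0.665 -0.221] [ 0.6425 -0.0678] L 0.1548 ang 98.39
book right [ 0.665 -0.221] [ 0.7587 -0.2109] L 0.0942 ang 6.12
dog [ 0.5901 -0.0156] [ 0.7082 -0.005 ] L 0.1186 ang 5.17
dog trunk tail end [ 0.6933 -0.024 ] [0.6933 0.0092] L 0.0332 ang 90.11
dog sidesL [0.6138 0.0012] [0.6834 0.0084] L 0.07 ang 5.91
dog sidesR [ 0.6266 -0.0304] [ 0.6834 -0.024 ] L 0.0572 ang 6.47
lunch [0.4596 0.1708] [0.5805 0.2038] L 0.1253 ang 15.25
lunchL [0.4397 0.2538] [0.5616 0.2862] L 0.1261 ang 14.89
mat [0.50047377 0.44601586 0.005     ]
tea [ 0.344 -0.233  0.06 ]
phone [ 0.518 -0.446  0.04 ]
stool [0.346 0.22  0.056]
dogB [0.374 0.076 0.07 ]
dogC [ 0.373 -0.082  0.07 ]
```

```bash
cat >> h.py <<'E'
YAW=6.05
def R(deg):
    c,s=np.cos(np.radians(deg)),np.sin(np.radians(deg));return np.array([[c,s,0],[s,-c,0],[0,0,-1.]])
UX=np.array([np.cos(np.radians(YAW)),np.sin(np.radians(YAW))]);UY=np.array([-UX[1],UX[0]])
E
python3 - <<'E'
from h import *
g=np.array([.652,-.0113])-.004*UX
ctrl.command_gripper(.66)
ctrl.goto([*g,.22],R(YAW)); 
i=ctrl.read_camera("side");cv2.imwrite("pics/s1.png",i)
print(ctrl.move_l([*g,.042],vel=.12,contact_N=6),ctrl.current_tool_pos(),ctrl.current_contact_force())
ctrl.command_gripper(0.0)
print(ctrl.current_grip_width()*91,ctrl.current_grasp_force())
ctrl.move_l([*g,.07],vel=.05); print(ctrl.current_grip_width()*91,ctrl.current_grasp_force(),ctrl.current_contact_force(),ctrl.current_t())
i=ctrl.read_camera("side");crop(i,220,100,460,290,3.3,"pics/s2.png")
E
```

```text
False [ 0.64845986 -0.01175376  0.042694  ] [ 1.08284035 -0.34926279  0.19936168]
33.3505525257708 29.992945790290833
33.797584289638415 29.992157220840454 [ 0.32280843  0.01019624 -1.65439189] 6.075
```

View pics/s2.png

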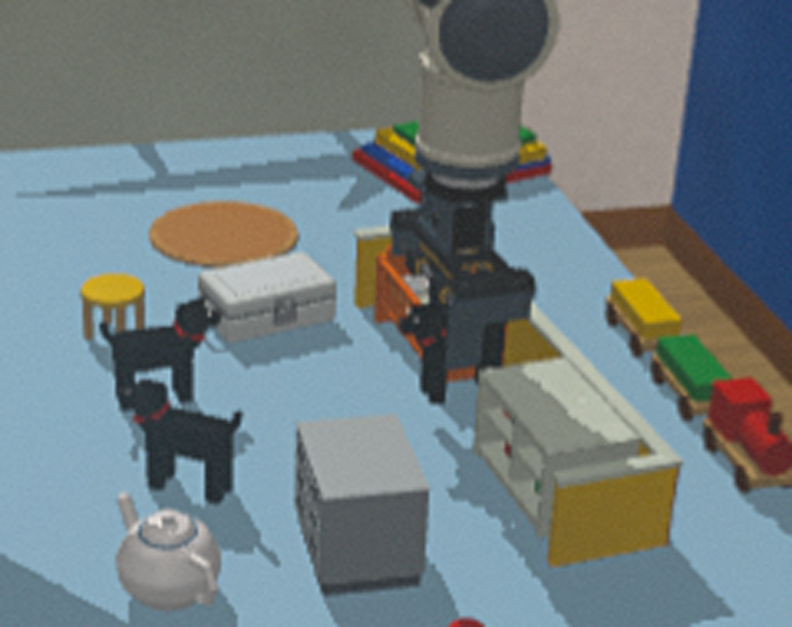

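The dog is held (33.8 mm across the pads) and lifted clear of the gap. Next is the mat.

Run:
```python
from h import *
g=np.array(ctrl.current_tool_pos())[:2]
ctrl.move_l([*g,.21],vel=.15)
m=np.array([.5005,.446])-.004*UX
ctrl.goto([*m,.21],R(YAW)); ctrl.move_l([*m,.08],vel=.12)
print(ctrl.move_l([*m,.0478],vel=.03,contact_N=5),ctrl.current_tool_pos(),ctrl.current_contact_force())
ctrl.sleep(.2);ctrl.command_gripper(.6);ctrl.move_l([*m,.2],vel=.15)
print(ctrl.current_t())
# look, with arm over the left side
i=ctrl.read_camera("top");cv2.imwrite("pics/top1.png",i);crop(i,220,95,450,235,3.4,"pics/c2.png")
s=ctrl.read_camera("side");cv2.imwrite("pics/s3.png",s)
j=np.hstack([cv2.resize(s[100:200,200:330],None,fx=3,fy=3)])
cv2.imwrite("pics/s3c.png",np.vstack([cv2.resize(cv2.imread("pics/c2.png"),(500,304)),cv2.resize(j,(500,290))]))
```

```text
False [0.49662716 0.44564215 0.04801159] [ 0.24882255  0.4828084  -1.34832476]
13.3083
```

View pics/s3c.png

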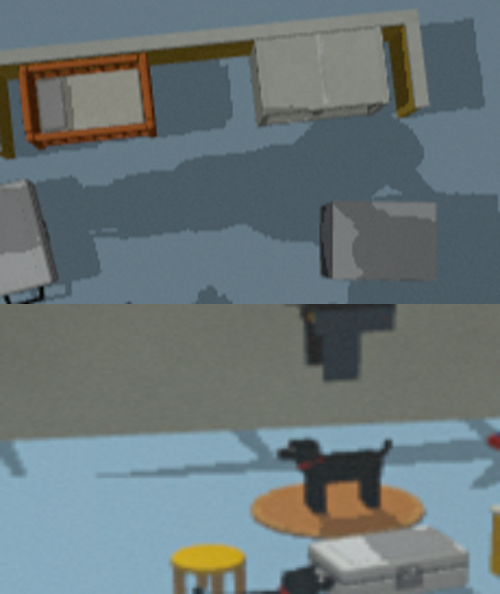

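The dog stands upright in the middle of the mat (crop about (340,480)), and the rest is untouched. Before pushing, I'll measure the gap from where the facing panels meet the table.

Run:
```python
from h import *
i=cv2.imread("pics/top1.png")
O=np.array([.736,-.002])
ys=np.arange(-.09,.0901,.001)
def samp(xr,z):
    P=np.array([[*(O+xr*UX+y*UY),z] for y in ys]);p=w2px("top",P).astype(np.float32)
    return cv2.remap(cv2.GaussianBlur(i,(0,0),.6),p[None,:,0],p[None,:,1],cv2.INTER_LINEAR)[0].astype(int)
for z in(0,.09):
  for xr in(-.085,-.07,-.055,-.04):
    s=samp(xr,z);rb=s[:,2]-s[:,0]   # red-blue
    L=s.sum(1)
    ic=np.where((rb>0)&(ys>.03))[0];ib=np.where((rb>-8)&(ys<-.03))[0]
    print(z,xr,"crib edge",ys[ic[0]].round(3),"book edge",ys[ib[-1]].round(3))
    if xr==-.07: print([(round(ys[k]*1000),*s[k]) for k in list(range(12,42,2))])
# room origin along normal: bottom of back wall inner face seen through gap (yellow->blue)
for y in(-.02,0,.02,.03):
    xs=np.arange(-.04,.03,.001);P=np.array([[*(O+x*UX+y*UY),0] for x in xs]);p=w2px("top",P).astype(np.float32)
    s=cv2.remap(i,p[None,:,0],p[None,:,1],cv2.INTER_LINEAR)[0].astype(int);print("wall foot",y,xs[np.where(s[:,2]-s[:,0]>0)[0][0]].round(3))
def pt(n,u,v,z):print(n,px2w("top",u,v,z).round(4))
d=O-O
for n,u,v in(("dL front",.0,.0),):pass
```

```text
0 -0.085 crib edge 0.065 book edge -0.064
0 -0.07 crib edge 0.064 book edge -0.065
[(-78, np.int64(98), np.int64(105), np.int64(102)), (-76, np.int64(99), np.int64(106), np.int64(102)), (-74, np.int64(100), np.int64(107), np.int64(103)), (-72, np.int64(93), np.int64(99), np.int64(96)), (-70, np.int64(90), np.int64(96), np.int64(93)), (-68, np.int64(90), np.int64(95), np.int64(92)), (-66, np.int64(92), np.int64(96), np.int64(92)), (-64, np.int64(101), np.int64(101), np.int64(93)), (-62, np.int64(114), np.int64(109), np.int64(96)), (-60, np.int64(128), np.int64(118), np.int64(99)), (-58, np.int64(131), np.int64(120), np.int64(100)), (-56, np.int64(132), np.int64(121), np.int64(100)), (-54, np.int64(132), np.int64(120), np.int64(100)), (-52, np.int64(132), np.int64(120), np.int64(100)), (-50, np.int64(132), np.int64(120), np.int64(99))]
0 -0.055 crib edge 0.065 book edge -0.064
0 -0.04 crib edge 0.064 book edge -0.064
0.09 -0.085 crib edge 0.063 book edge -0.055
0.09 -0.07 crib edge 0.063 book edge -0.055
[(-78, np.int64(130), np.int64(137), np.int64(134)), (-76, np.int64(130), np.int64
[... 157 characters left out ...]
134), np.int64(130)), (-68, np.int64(124), np.int64(132), np.int64(128)), (-66, np.int64(124), np.int64(132), np.int64(128)), (-64, np.int64(119), np.int64(126), np.int64(123)), (-62, np.int64(108), np.int64(114), np.int64(111)), (-60, np.int64(93), np.int64(99), np.int64(96)), (-58, np.int64(89), np.int64(94), np.int64(92)), (-56, np.int64(91), np.int64(95), np.int64(91)), (-54, np.int64(102), np.int64(102), np.int64(92)), (-52, np.int64(117), np.int64(111), np.int64(95)), (-50, np.int64(130), np.int64(119), np.int64(99))]
0.09 -0.055 crib edge 0.063 book edge -0.054
0.09 -0.04 crib edge 0.062 book edge -0.055
wall foot -0.02 0.003
wall foot 0 0.002
wall foot 0.02 0.002
wall foot 0.03 0.003
```

The gap runs from -64 to +64.5 mm (128 mm, as specified), parallel at yaw 6.05°, and the wall foot is 2.5 mm beyond my estimate. First I'll push the dresser forward, clear of the other dogs and squared to the room. Then I'll look from above.

```bash
cat >> h.py <<'E'
O=np.array([.736,-.002])+.0025*UX
def W(x,y): return O+x*UX+y*UY
def rm(p): d=np.asarray(p)[:2]-O; return np.array([d@UX,d@UY])
def dresser(img,guess):
    """refine dresser room pose (x,y,yaw) by scoring top-face outline gradients"""
    from scipy.optimize import minimize
    g=cv2.GaussianBlur(img,(0,0),1.0).astype(np.float32);gm=sum(cv2.magnitude(cv2.Sobel(g[...,k],5,1,0),cv2.Sobel(g[...,k],5,0,1)) for k in range(3))
    t=np.linspace(-.95,.95,40);o=np.ones(40)
    q=np.r_[np.c_[.045*t,.06*o],np.c_[.045*t,-.06*o],np.c_[.045*o,.06*t],np.c_[-.045*o,.06*t]]
    def f(p):
        c,s=np.cos(p[2]),np.sin(p[2]);r=q@np.array([[c,s],[-s,c]])+p[:2]
        P=np.c_[O+r[:,:1]*UX+r[:,1:]*UY,np.full(len(r),.1)];u=w2px("top",P).astype(np.float32)
        return -np.minimum(cv2.remap(gm,u[None,:,0],u[None,:,1],cv2.INTER_LINEAR),150).mean()
    best=None
    for dx in(-.01,0,.01):
      for dy in(-.01,0,.01):
        for dt in(-.06,0,.06):
          r=minimize(f,np.array(guess)+[dx,dy,dt],method="Nelder-Mead",options=dict(initial_simplex=np.array(guess)+[dx,dy,dt]+np.array([[0,0,0],[.005,0,0],[0,.005,0],[0,0,.05]]),xatol=1e-4,fatol=1e-3))
          if best is None or r.fun<best.fun:best=r
    return best.x,best.fun
E
python3 - <<'E'
from h import *
d0,sc=dresser(cv2.imread("pics/top0.png"),[*rm([.5058,-.2108]),-.12]);print("dresser",d0.round(4),sc)
y=d0[1]; a=W(d0[0]-.045-.042,y); b=W(-.256,y)
print(a,b)
ctrl.command_gripper(.75)
ctrl.goto([*a,.21],R(YAW));ctrl.move_l([*a,.04],vel=.12,contact_N=6)
print(ctrl.current_tool_pos(),ctrl.current_t())
for k in np.linspace(0,1,4)[1:]:
    ctrl.move_l([*(a+(b-a)*k),.04],vel=.06);print(ctrl.current_contact_force().round(2) if hasattr(ctrl.current_contact_force(),'round') else ctrl.current_contact_force())
ctrl.move_l([*(b-.012*UX),.04],vel=.1);ctrl.move_l([*(b-.012*UX),.2],vel=.2)
e=W(-.25,-.36);ctrl.goto([*e,.22],R(YAW+90))
i=ctrl.read_camera("top");crop(i,220,95,450,295,3,"pics/c3.png");cv2.imwrite("pics/top2.png",i)
print(dresser(i,[-.195,y,0]),ctrl.current_q(),ctrl.current_t())
E
```

```text
dresser [-0.254  -0.1831 -0.1272] -124.52766418457031
[ 0.41869576 -0.21971055] [ 0.50320527 -0.21075368]
[ 0.41895918 -0.21988314  0.04045966] 17.7833
[-0.32  0.32 -0.4 ]
[-0.22  0.12 -1.07]
[-0.24  0.03  0.98]
(array([-0.19057598, -0.18243384, -0.01985821]), np.float64(-116.76068115234375)) [-4.13912250e+01  3.03770400e+01  7.22435505e+01  3.97507427e-03
  7.74065307e+01 -4.74137847e+01] 22.55
```

View pics/c3.png

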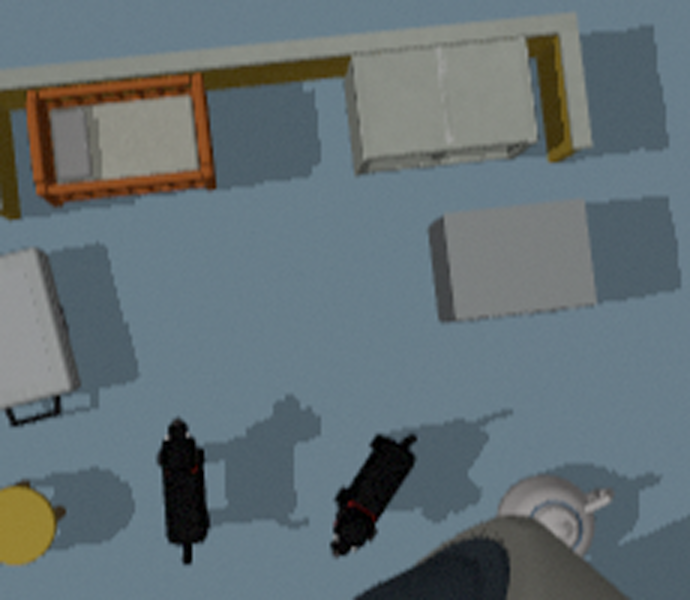

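The dresser now sits at room (-191, -182) mm and is nearly square (-0.02 rad). The face-to-TCP offset is 20 mm. Next is the sideways push, stopping 12 mm short for a check.

Run:
```python
from h import *
ctrl.command_gripper(.55)
x=-.1906; P=lambda y:[*W(x,y),.04]
a=-.288
ctrl.goto([*W(x,a),.2],R(YAW+90));print(ctrl.move_l(P(a),vel=.15,contact_N=6))
ctrl.move_l(P(-.262),vel=.1)
ctrl.move_l(P(-.0915),vel=.06);print(ctrl.current_contact_force())
ctrl.move_l(P(-.105),vel=.1);ctrl.move_l([*W(x,-.105),.2],vel=.2)
ctrl.goto([*W(-.2,-.33),.22],R(YAW+90))
i=ctrl.read_camera("top");crop(i,220,95,450,295,3,"pics/c4.png");cv2.imwrite("pics/top3.png",i)
print(dresser(i,[-.19,-.012,0]),ctrl.current_t())
```

```text
False
[ 0.37458941 -1.40199155  0.30189004]Traceback (most recent call last):
  File "<stdin>", line 11, in <module>
  File "h.py", line 34, in dresser
    r=minimize(f,np.array(guess)+[dx,dy,dt],method="Nelder-Mead",options=dict(initial_simplex=np.array(guess)+[dx,dy,dt]+np.array([[0,0,0],[.005,0,0],[0,.005,0],[0,0,.05]]),xatol=1e-4,fatol=1e-3))
    res = _minimize_neldermead(fun, x0, args, callback, bounds=bounds,
                               **options)
    fxcc = func(xcc)
    fx = function(np.copy(x), *(wrapper_args + args))
  File "h.py", line 28, in f
    P=np.c_[O+r[:,:1]*UX+r[:,1:]*UY,np.full(len(r),.1)];u=w2px("top",P).astype(np.float32)
                                                          ~~~~^^^^^^^^^
  File "h.py", line 9, in w2px
    K,D,T=cam(n);c=(np.atleast_2d(P)-T[:3,3])@T[:3,:3]*[1,-1,-1]
          ~~~^^^
  File "h.py", line 4, in cam
    p=ctrl.camera_params(n);K=np.array([[p["fx"],0,p["cx"]],[0,p["fy"],p["cy"]],[0,0,1]]);return K,np.array(p["D"]),np.array(p["pose"])
ValueError: time passes only in moves, steps and waits
```

View pics/c4.png

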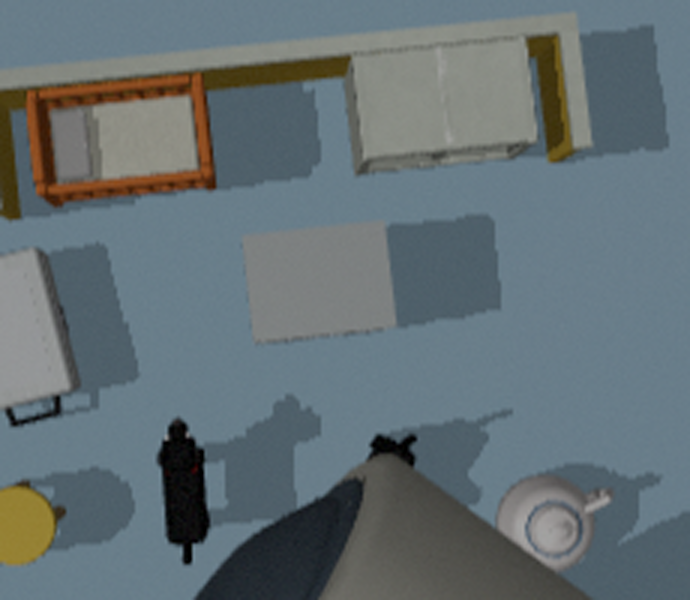

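The dresser (crop (320,282)) is square and in front of the gap. I'll cache the camera calibration and measure from the saved picture.

```bash
sed -i 's/^def cam(n):/from functools import lru_cache\n@lru_cache\ndef cam(n):/' h.py
python3 - <<'E'
from h import *
print(dresser(cv2.imread("pics/top3.png"),[-.19,-.012,0]),dresser(cv2.imread("pics/top2.png"),[-.19,-.182,0]),ctrl.current_t(),ctrl.current_tool_pos())
E
```

```text
(array([-0.19043071, -0.01392004, -0.00405682]), np.float64(-101.90885925292969)) (array([-0.19051768, -0.18240262, -0.01888273]), np.float64(-116.766357421875)) 30.3 [ 0.57448121 -0.34920976  0.21962466]
```

Run:
```python
from h import *
x=-.1906; P=lambda y:[*W(x,y),.04]
ctrl.goto([*W(x,-.115),.2],R(YAW+90));ctrl.move_l(P(-.115),vel=.15)
ctrl.move_l(P(-.077),vel=.05)
ctrl.move_l(P(-.105),vel=.1);ctrl.move_l([*W(x,-.105),.19],vel=.2)
ctrl.command_gripper(.75)
ctrl.goto([*W(-.279,-.0),.19],R(YAW));ctrl.move_l([*W(-.279,0),.04],vel=.15,contact_N=6)
print(ctrl.move_l([*W(-.2,0),.04],vel=.05,contact_N=15))
ctrl.move_l([*W(-.215,0),.04],vel=.1);ctrl.move_l([*W(-.215,0),.2],vel=.2)
ctrl.goto([*W(-.22,-.3),.22],R(YAW))
i=ctrl.read_camera("top");cv2.imwrite("pics/top4.png",i);crop(i,220,95,450,295,3,"pics/c5.png")
print(dresser(i,[-.136,0,0]),ctrl.current_t())
```

```text
False
(array([-0.04570555,  0.00127596, -0.00506052]), np.float64(-145.82821655273438)) 42.0
```

View pics/c5.png

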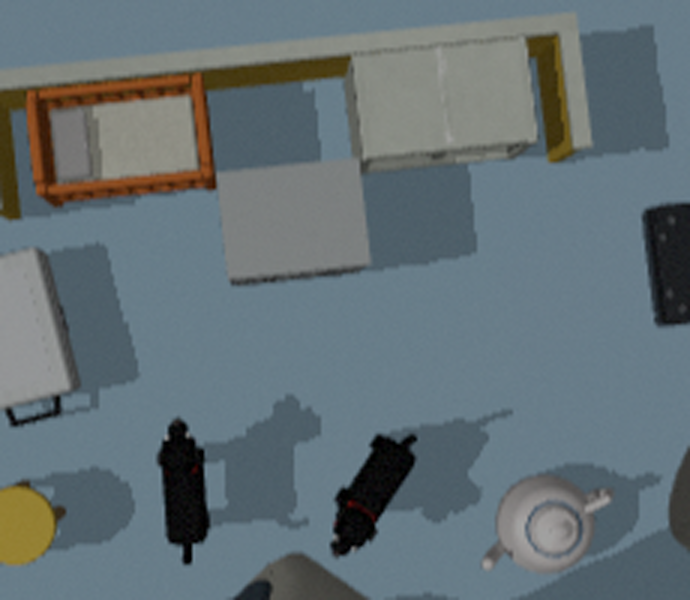

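The fit locked onto the gap's own outline. The picture shows the dresser in the mouth, with its back corners at crop (218,172) and (361,158). I'll refit near that.

```bash
sed -i 's/if best is None or r.fun<best.fun:best=r/if np.hypot(*(r.x[:2]-guess[:2]))<.012 and (best is None or r.fun<best.fun):best=r/' h.py
python3 - <<'E'
from h import *
i=cv2.imread("pics/top4.png")
for g in(-.130,-.137,-.143):print(dresser(i,[g,0.0,0]))
p=[px2w("top",220+x/3-.33,95+y/3-.33,.1) for x,y in((218,172),(361,158),(369,264),(231,279))]
print([rm(q).round(4) for q in p])
E
```

```text
(array([-0.137681  ,  0.00191298,  0.01725078]), np.float64(-134.3780059814453))
(array([-0.13769602,  0.00192067,  0.01744989]), np.float64(-134.3809051513672))
(array([-0.13752045,  0.00189649,  0.01723557]), np.float64(-134.38052368164062))
[array([-0.0926,  0.0601]), array([-0.0935, -0.0596]), array([-0.1822, -0.0562]), array([-0.1822,  0.059 ])]
```

Run:
```python
from h import *
ctrl.goto([*W(-.222,0),.18],R(YAW));ctrl.move_l([*W(-.222,0),.04],vel=.15)
print(ctrl.move_l([*W(-.125,0),.04],vel=.05,contact_N=15),rm(ctrl.current_tool_pos()),ctrl.current_contact_force())
print(ctrl.move_l([*W(-.098,0),.04],vel=.02,contact_N=10),rm(ctrl.current_tool_pos()),ctrl.current_contact_force())
t=rm(ctrl.current_tool_pos())
ctrl.move_l([*W(t[0]-.03,0),.04],vel=.1);ctrl.move_l([*W(t[0]-.03,0),.2],vel=.2)
ctrl.goto([*W(-.22,-.3),.22],R(YAW))
i=ctrl.read_camera("top");cv2.imwrite("pics/top5.png",i);crop(i,110,95,450,295,2.3,"pics/c6.png")
print(dresser(i,[-.046,0,0]),ctrl.current_t())
```

```text
False [-1.25054626e-01 -2.93904341e-05] [-0.44013405  0.46796175 -0.32323398]
True [-0.10842384  0.00016455] [ 0.30391817 -0.24165832  0.10044109]
(array([-0.04570148,  0.00585655,  0.00710032]), np.float64(-135.49700927734375)) 49.8333
```

View pics/c6.png

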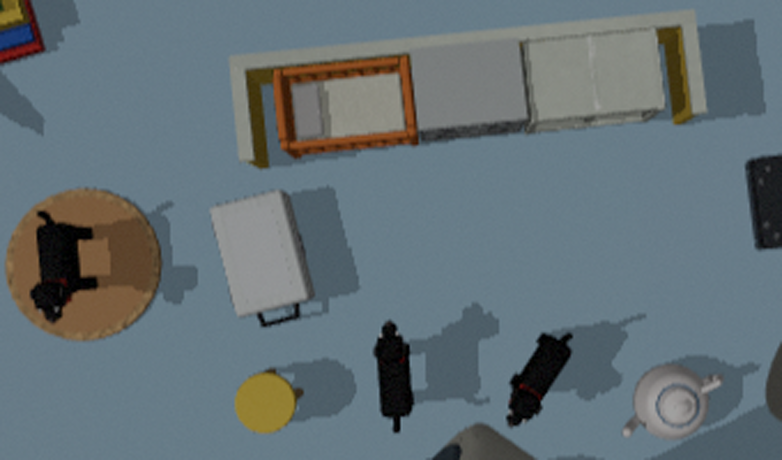

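The dresser is in the gap, and the dog stands on the mat seen obliquely, with its feet at about crop (85,260) against a mat centre of (84,263). I'll check that nothing shifted, then press once more to be sure the stop was the wall.

Run:
```python
from h import *
a,b=[cv2.imread(f"pics/top{k}.png",0).astype(np.float32) for k in(0,5)]
for n,(x0,y0,x1,y1) in dict(crib=(226,116,288,162),book=(345,104,402,158),lunch=(198,174,250,238),tea=(380,248,426,292),phone=(454,178,516,222),stool=(208,252,244,288)).items():
    t=a[y0:y1,x0:x1];u=cv2.resize(b[y0-8:y1+8,x0-8:x1+8],None,fx=8,fy=8,interpolation=cv2.INTER_CUBIC);r=cv2.matchTemplate(u,cv2.resize(t,None,fx=8,fy=8,interpolation=cv2.INTER_CUBIC),5)
    _,s,_,l=cv2.minMaxLoc(r);print(n,"shift mm",(np.array(l)/8-8)*2.6,round(s,3))
ctrl.goto([*W(-.14,.0),.18],R(YAW));ctrl.move_l([*W(-.14,0),.04],vel=.15)
print(ctrl.move_l([*W(-.098,0),.04],vel=.03,contact_N=18),rm(ctrl.current_tool_pos()))
ctrl.move_l([*W(-.14,0),.04],vel=.1);ctrl.move_l([*W(-.14,0),.2],vel=.2)
ctrl.goto([*W(-.22,-.3),.22],R(YAW))
i=ctrl.read_camera("top");cv2.imwrite("pics/top6.png",i);print(dresser(i,[-.046,0,0]),ctrl.current_t())
```

```text
crib shift mm [0. 0.] 0.999
book shift mm [0. 0.] 0.98
lunch shift mm [0. 0.] 0.999
tea shift mm [0.    0.325] 0.847
phone shift mm [-0.325  0.975] 0.436
stool shift mm [0. 0.] 0.996
True [-0.10845532  0.00014129]
(array([-0.04570177,  0.00610954,  0.00662684]), np.float64(-136.26101684570312)) 55.7667
```

```bash
python3 -c "
from h import *
print(ctrl.sign_off())"
```

```text
the job is handed in; nothing more can be done
None
```

I handed the job in at about 56 s: the dog stands upright on the middle of its mat and the dresser is in the gap with its drawers out and its back against the wall; the crib, bookcase, lunchbox, teapot and stool measured unmoved from above, but the arm hid the telephone in that last check.

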